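# Feed a basket base through the gravity flap

### The arm

A 7-joint arm with a two-finger parallel gripper is mounted at the origin on the work surface. World frame = base frame: x ahead of the robot, y to its left, z up, the work surface at z = 0. Lengths are in m, angles in rad, forces in N, time in s.
With the tool pointing down it reaches from about 0.4 to 0.875 m from the base axis. Payload 19.3 kg.
Tool frame: the origin (TCP) lies midway between the tips of the shut fingers; the grasp point (between the pads) lies bot.tcp_to_grasp behind it (bot.tcp_to_grasp is the distance from the TCP to the grasp point, in m); z points along the fingers, y is the line along which they close (so a half turn about z gives the same grasp; the last joint's range is limited). The gripper opens to 85 mm and grips with 20 to 120 N. Pads are 22 mm wide; open, the fingers measure 114 mm over their backs; the gripper's body (76 mm by 85 mm) begins 54 mm behind the grasp point. The pads swing forward as they close: fully open they stand 13 mm farther back than shut.
Start: joints at [-1.353, 0.521, -0.036, 1.599, 0.021, 1.021, -0.113], TCP at [0.177, 0.599, 0.231] pointing down, gripper open.
Joint ranges: [-2.91, 2.91], [-0.3, 2.13], [-1.5, 1.42], [0.17, 2.43], [-1.26, 4.41], [0.16, 1.93], [-2.52, 2.52]. Speed limits (rad/s): [1.89, 1.89, 2.39, 2.39, 3.01, 3.01, 3.01].

### API

Orientations are given as [roll, pitch, yaw] about the fixed x, y, z axes, in that order (R = Rz(yaw) Ry(pitch) Rx(roll)).
In Python, from workcell import observe, imaging, bot gives the robot as it stands.
- The arm moves only by the tool send_rows, never from a script. Its argument "plan" is text: rows parted by semicolons, each of 7 numbers parted by spaces: the shift along the tool's x, y, z in m, then the turn, a rotation vector about the tool's x, y, z in degrees, then the finger opening in m, from 0 to 0.0854. In form: dx dy dz rx ry rz claw; .... A call has 1 to 10 rows; each row is the pose to reach, as a shift and turn from the pose commanded when the call began, along the tool's axes at that moment; what a row does not reach only later rows make up. A row lasts 1/12 s, in which the tool goes at most 41.7 mm and 7.16 degrees, less where a joint would pass 70% of its speed; a pose out of reach is approached as far as the arm can. A call with a gripper value outside its range is refused whole. The fingers move at their own pace and stop on an object; "grip_force" is the grip in N (left out, the last holds). Time passes only in rows, so rows that repeat a pose let the fingers close. It gives the time, the measured TCP pose, the force, the opening and the grip force at its end, in the units of the state.
- observe(): the state, without advancing time (a new reading comes with each control period).
- imaging.grab_frame(name): name is "side" or "top"; returns a dict with "color" (420x560x3 uint8, red, green, blue), "fx", "fy", "cx", "cy" (pixels), "eye" and "orientation" of the camera in the world. Camera axes: x right, y down, z forward; pixel columns grow to the right and rows downward; lengths in m; the calibration is good to about 2 mm. A picture is of the moment at which its call begins. There is no depth.
- bot.job_done(): hands the job in; it is judged then, once.
The state is a dict: "clock": time; "qpos": joint angles; "qd": joint speeds; "joint_efforts": joint torques, N m; "position": TCP position; "tool_rot": TCP orientation; "force": force on the tool from outside, world axes, zero at the start; "moment": the same for the moment, N m; "grip_width": finger opening in m; "finger_force": force on a finger pad.
Only numpy, scipy, OpenCV 4.12 (cv2) and the standard library are available. Lean on these libraries where they do the work, as an engineer would, in place of code of your own. Each camera call takes 0.05 s, during which the arm holds its last target. There are 200 camera calls.

### The job

Push the round wooden basket base across the metal deck and in under the yellow flap, so that it swings the flap open and drops into the tray behind it; then draw the hand back out so that the flap swings fully shut. Only push the base with the fingertips or the outside of the fingers, never pick it up, and leave the blue bobbin and everything else where they are.

Things in the scene. Friction and masses are not known exactly. Their poses are not given: they have to be found in the camera images.
- base_disc: the turned wooden basket base, a flat light-wood disc 80 mm across and 22 mm thick, about 90 g, lying flat and loose on the deck; origin at the centre of its underside, z up. It starts about 120 mm to the left or to the right of the line through the doorway and 120 to 170 mm in front of the flap
- station: fixed grey infeed station; origin on the table right under the closed flap, midway across the doorway; +x points through the doorway from deck to tray (roughly away from the robot), y along the flap, z up. In its frame a flat rimless metal deck, top 50 mm above the table, spans x -240 to -4 and y -185 to +185 mm; beyond x = -4 mm the disc drops off the deck's edge into the tray
- doorway (a point): point at the height of the deck's top (50 mm above the table), under the closed flap, mid-doorway; station's axes. Doorway: 130 mm wide, 82 mm high above the deck, between 20 mm wide posts under a 14 mm thick crossbar whose top is 144 mm above the table. Two fixed guides, 22 mm high above the deck, flare from the posts out to y = +-105 mm at 77 mm before the flap
- tray_floor (a point): middle of the tray's floor, 12 mm above the table (38 mm below the deck), 80 mm behind the flap; station's axes. The tray runs from the deck's edge to 150 mm behind the flap, 138 mm wide inside, with solid walls up to 55 mm above the table, and is caged by a fixed guard of thin steel bars over its top (133 mm above the table), sides and back
- flap (a joint): yellow flap's angle, rad: 0 hanging shut, up to 1.4 as its lower edge swings inward to the tray (never towards the deck). It turns about a rod along y, 122 mm above the table; panel 118 mm wide, 4 mm thick, 100 g, lower edge 69 mm below the rod (3 mm above the deck); it falls shut by its own weight from any angle. The disc under it lifts it to about 0.75 rad
- flap_edge (a point): middle of the flap's lower edge
- bobbin: a small blue and white bobbin 44 mm across and 32 mm tall, standing loose on the deck on the other side from the disc, about 120 mm off the line through the doorway; origin at the centre of its underside. Leave it alone
- basket: woven basket 140 mm across, 100 mm tall, standing at the left of the table; origin under its centre. Leave it alone
- jar: closed glass jar 68 mm across, 85 mm tall, at the right of the table; origin under its centre. Leave it alone
- mallet: hammer 260 mm long, lying at the right of the table. Leave it alone
- screwdriver: red-handled screwdriver 200 mm long, lying at the left of the table. Leave it alone
- mug: white mug 80 mm across, 90 mm tall, near right of the table; origin under its centre. Leave it alone
Mind the look-alikes: they are no part of the job. There is more than one size of the base_disc; the one meant has the size given above.

How it is judged:
By the outcome, as a careful person would: the job done as asked, in the order asked, and still so for the second after the job is handed in, with the robot touching nothing.
It also fails if it takes over 58 s, if anything falls off the work surface, if the arm or the gripper's body presses on something with over 40 N, if the wrist force passes 120 N, or if a joint passes its speed limit or range.

## Working session

There is one attempt and no reset: what is moved stays moved. The work goes in short steps, Python scripts to look and compute and a tool call to move; the robot and the scene stay as the last step left them, time stands still between calls to the robot, and variables do not carry over. Pictures are saved under pics/ and viewed, at most 10 in all, crops included, and the job is handed in when it is done.

Besides the shell and the picture viewer there is one more tool, called after ">>>" by a JSON object that holds its "op" and its "data". send_rows: Moves the arm, as the interface text tells. Its arguments: {"type":"object","properties":{"plan":{"type":"string"},"grip_force":{"type":"number"}},"required":["plan"]}

```bash
mkdir -p pics; ls; python3 - <<'E'
from workcell import observe, imaging, bot
import cv2
s=observe(); print(s, bot.tcp_to_grasp)
for n in("top","side"):
    f=imaging.grab_frame(n); cv2.imwrite(f"pics/{n}0.png",cv2.resize(f["color"][:,:,::-1],(800,600),interpolation=cv2.INTER_CUBIC)); print({k:v for k,v in f.items() if k!="color"})
E
```

```text
pics
{'clock': 0.0, 'qpos': array([-1.35320942,  0.52198544, -0.03630862,  1.59999899,  0.02120594,
        1.02109839, -0.11280805]), 'qd': array([ 3.48330846e-04, -2.08084433e-03,  1.43212859e-03,  2.87526258e-03,
       -2.42623375e-04,  7.19458686e-05,  1.68049543e-04]), 'joint_efforts': array([-3.89998086e-04, -9.27122855e+01,  1.97960213e+00, -3.69936454e+01,
        1.78050151e-02,  8.21966794e-03,  2.20533155e-05]), 'position': array([0.17734728, 0.59896396, 0.23074697]), 'tool_rot': array([-3.14049153e+00,  9.32856699e-05,  2.85377443e+00]), 'force': array([ 0.04091374, -0.41939266, -0.43219363]), 'moment': array([ 0.03064292, -0.01688398, -0.02461455]), 'finger_force': 0.0, 'grip_width': 0.0852283851497169} 0.0187
{'fx': 455.97522326244507, 'fy': 455.97522326244507, 'cx': 274.44492028669737, 'cy': 206.50014977090288, 'eye': array([ 0.40638653, -0.01651673,  1.41390855]), 'orientation': array([-3.03601374e+00,  2.05043192e-03, -1.56292816e+00])}
{'fx': 545.1215754222612, 'fy': 545.1215754222612, 'cx': 278.3086049954774, 'cy': 199.22052301469301, 'eye': array([0.18359973, 1.0609287 , 1.472172  ]), 'orientation': array([-2.43831106,  0.00292757, -2.80835053])}
```

View pics/top0.png

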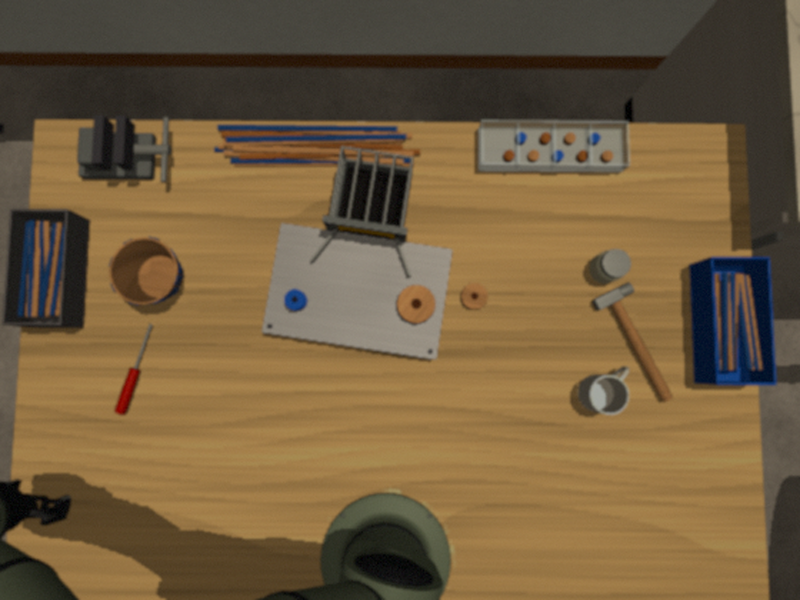

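View pics/side0.png

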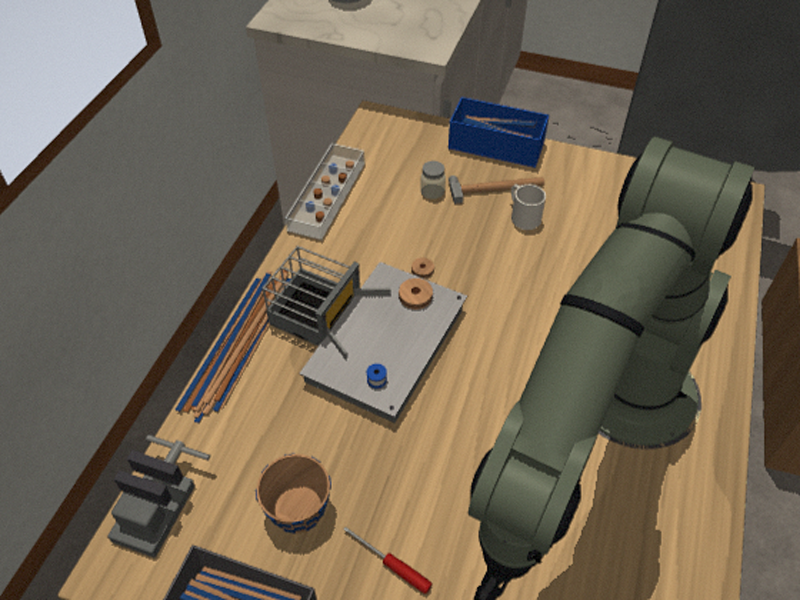

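The top view shows the disc at about (416,304), the bobbin at (295,300), and the deck corners at (281,226), (452,248), (435,358) and (263,333). The small look-alike sits off the deck at (474,296).

```bash
cat > h.py <<'E'
import numpy as np, cv2
from scipy.spatial.transform import Rotation as R
from workcell import observe, imaging, bot
def ray(f,u,v,z,s=1/1.42857):
    d=R.from_euler('xyz',f["orientation"]).apply([((u+.5)*s-.5-f["cx"])/f["fx"],((v+.5)*s-.5-f["cy"])/f["fy"],1]); e=f["eye"]
    return (e+d*(z-e[2])/d[2])[:2]
E
python3 - <<'E'
from h import *
f=imaging.grab_frame("top"); g=imaging.grab_frame("side")
W=np.array([ray(f,*p,.05) for p in[(281,226),(452,248),(435,358),(263,333)]])
S=np.array([[-.004,.185],[-.004,-.185],[-.24,-.185],[-.24,.185]])
a=W-W.mean(0);b=S-S.mean(0)
th=np.arctan2((b[:,0]*a[:,1]-b[:,1]*a[:,0]).sum(),(a*b).sum())
c,s=np.cos(th),np.sin(th);Q=np.array([[c,-s],[s,c]])
t=W.mean(0)-Q@S.mean(0)
print(W,'th',th,'t',t,'res',W-(S@Q.T+t))
for n,ff,p,z in[("disc t",f,(416,304),.072),("disc s",g,(416,292),.072),("bob t",f,(295,300),.082),("bob s",g,(377,369),.082),("corner s",g,(382,264),.05),("corner s",g,(466,294),.05),("corner s",g,(392,417),.05),("corner s",g,(304,374),.05)]:
    w=ray(ff,*p,z); print(n,w,"st",Q.T@(w-t))
for i,(ff,u0,v0) in enumerate([(f,170,90),(g,180,150)]):
    cv2.imwrite(f"pics/c{i}.png",cv2.resize(ff["color"][v0:v0+170,u0:u0+170,::-1],None,fx=3.5,fy=3.5,interpolation=cv2.INTER_CUBIC))
E
```

```text
[[ 0.6973523   0.2256331 ]
 [ 0.65258782 -0.13848461]
 [ 0.42000506 -0.10264814]
 [ 0.46928011  0.257434  ]] th -0.13394571100584657 t [0.68071353 0.04419103] res [[-0.00410298 -0.00243501]
 [ 0.00054438  0.00013307]
 [ 0.0018477   0.0044528 ]
 [ 0.00171089 -0.00215085]]
disc t [ 0.5306677  -0.06185745] st [-0.13453952 -0.12513652]
disc s [ 0.52835431 -0.05265226] st [-0.1380615  -0.11632272]
bob t [0.53608715 0.18716696] st [-0.16242471  0.12238104]
bob s [0.53778776 0.18648111] st [-0.16064774  0.12192844]
corner s [ 0.6404685  -0.12786852] st [-0.01690676 -0.17589291]
corner s [ 0.41978249 -0.10277642] st [-0.23896695 -0.18049719]
corner s [0.4748048  0.26949106] st [-0.23415215  0.19578375]
corner s [0.69217317 0.23051121] st [-0.01352523  0.18618164]
```

View pics/c0.png

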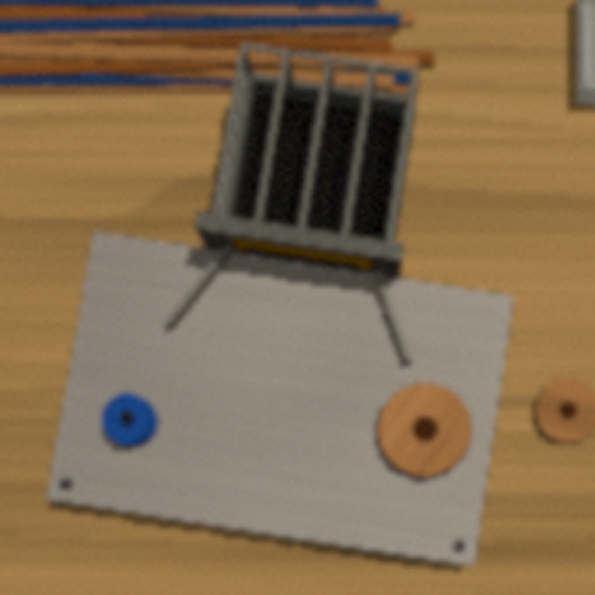

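The crop gives sharper points: deck corners (95,233), (512,297), (473,566), (49,501); guide tips (168,328) and (405,363); disc centre (424,430); bobbin (128,420).

```bash
python3 - <<'E'
from h import *
f=imaging.grab_frame("top")
P=lambda x,y,z: ray(f,170+(x+.5)/3.5-.5,90+(y+.5)/3.5-.5,z,1)
W=np.array([P(95,233,.05),P(512,297,.05),P(473,566,.05),P(49,501,.05),P(168,328,.072),P(405,363,.072)])
S=np.array([[-.004,.185],[-.004,-.185],[-.24,-.185],[-.24,.185],[-.077,.105],[-.077,-.105]])
a=W-W.mean(0);b=S-S.mean(0)
th=np.arctan2((b[:,0]*a[:,1]-b[:,1]*a[:,0]).sum(),(a*b).sum())
c,s=np.cos(th),np.sin(th);Q=np.array([[c,-s],[s,c]])
t=W.mean(0)-Q@S.mean(0)
print('th',th,'t',t,'res',W-(S@Q.T+t))
for n,p,z in[("disc",(424,430),.072),("bob",(128,420),.082),("bar L",(198,215),.144),("bar R",(402,245),.144)]:
    w=P(*p,z); print(n,w,"st",Q.T@(w-t))
E
```

```text
th -0.14367816738224343 t [0.67990935 0.04371261] res [[ 0.00060183 -0.00231621]
 [-0.00010453  0.00130423]
 [ 0.00143494  0.00107042]
 [ 0.00089326 -0.00280292]
 [-0.00220197 -0.00170767]
 [-0.00062353  0.00445214]]
disc [ 0.53110744 -0.06107388] st [-0.13226487 -0.12501288]
bob [0.53669575 0.1875806 ] st [-0.16233757  0.12187964]
bar L [0.69806331 0.12525638] st [0.00629112 0.08330291]
bar R [ 0.6745638  -0.04027301] st [ 0.00673496 -0.08388563]
```

```bash
cat >> h.py <<'E'
th=-.1437; T=np.array([.680,.0437]); Q=np.array([[np.cos(th),-np.sin(th)],[np.sin(th),np.cos(th)]])
def st(w): return Q.T@(np.array(w)[:2]-T)
def go(x,y,z,yaw,tilt=0):
    """station xy (m), world z, tool-x yaw in station (deg), tilt of fingers towards station +x (deg)"""
    s=observe(); C=R.from_euler('xyz',s["tool_rot"])
    G=R.from_euler('z',th)*R.from_euler('y',-tilt,degrees=True)*R.from_euler('z',yaw,degrees=True)*R.from_euler('x',np.pi)
    p=np.r_[Q@[x,y]+T,z]
    print("shift mm",(1000*C.inv().apply(p-s["position"])).round(1),"rot",np.degrees((C.inv()*G).as_rotvec()).round(1),"t",round(s["clock"],2))
def me():
    s=observe(); print("st",st(s["position"]).round(4),"z",s["position"][2].round(4),"F",s["force"].round(1),"q",s["qpos"].round(2),"w",s["grip_width"].round(4))
E
python3 -c "
from h import *
go(-.132,-.195,.2,90)"
```

```text
shift mm [-537.  -601.8   31.4] rot [-0.   0.  81.7] t 0.25
```

>>> {"op": "send_rows", "data": {"plan": "-0.24 -0.30 0.015 0 0 41 0.025;-0.24 -0.30 0.015 0 0 41 0.025;-0.24 -0.30 0.015 0 0 41 0.025;-0.24 -0.30 0.015 0 0 41 0.025;-0.24 -0.30 0.015 0 0 41 0.025;-0.24 -0.30 0.015 0 0 41 0.025;-0.24 -0.30 0.015 0 0 41 0.025;-0.24 -0.30 0.015 0 0 41 0.025;-0.24 -0.30 0.015 0 0 41 0.025;-0.24 -0.30 0.015 0 0 41 0.025"}}

```text
clock: 1.08
position: [0.3237, 0.2382, 0.2163]
tool_rot: [-3.141, 0.001, 2.133]
force: [1.0, -0.8, 1.8]
grip_width: 0.0249
finger_force: 0.0
```

```bash
python3 -c "
from h import *
me();go(-.132,-.195,.2,90)"
```

```text
Traceback (most recent call last):
  File "h.py", line 16, in me
    s=observe(); print("st",st(s["position"]).round(4),"z",s["position"][2].round(4),"F",s["force"].round(1),"q",s["qpos"].round(2),"w",s["grip_width"].round(4))
                                                                                                                                        ^^^^^^^^^^^^^^^^^^^^^
AttributeError: 'float' object has no attribute 'round'
```

```bash
sed -i 's/s\["grip_width"\].round(4)/round(s["grip_width"],4)/' h.py; python3 -c "
from h import *
me();go(-.132,-.195,.2,90)"
```

```text
st [-0.3804  0.1415] z 0.2163 F [ 1.  -0.8  1.8] q [-0.99  0.19  0.24  2.17 -0.06  0.78 -0.15] w 0.0249
shift mm [-417.2  -29.2   16.7] rot [-0.   0.1 40.5] t 1.08
```

>>> {"op": "send_rows", "data": {"plan": "-0.417 -0.029 0.016 0 0 40.5 0.025;-0.417 -0.029 0.016 0 0 40.5 0.025;-0.417 -0.029 0.016 0 0 40.5 0.025;-0.417 -0.029 0.016 0 0 40.5 0.025;-0.417 -0.029 0.016 0 0 40.5 0.025;-0.417 -0.029 0.016 0 0 40.5 0.025;-0.417 -0.029 0.016 0 0 40.5 0.025;-0.417 -0.029 0.016 0 0 40.5 0.025;-0.417 -0.029 0.016 0 0 40.5 0.025;-0.417 -0.029 0.016 0 0 40.5 0.025"}}

```text
clock: 1.92
position: [0.5219, -0.1243, 0.2002]
tool_rot: [3.142, -0.0, 1.432]
force: [0.7, 1.0, -0.3]
grip_width: 0.0253
finger_force: 0.0
```

```bash
python3 -c "
from h import *
me();go(-.132,-.195,.059,90)"
```

```text
st [-0.1324 -0.1889] z 0.2002 F [ 0.7  1.  -0.3] q [-0.24  0.46  0.5   1.89 -0.28  0.86  0.26] w 0.0253
shift mm [ -6.2   0.4 141.2] rot [ 0.  -0.   0.3] t 1.92
```

>>> {"op": "send_rows", "data": {"plan": "0 0 0.035 0 0 0 0.025;0 0 0.07 0 0 0 0.025;0 0 0.1 0 0 0 0.025;0 0 0.12 0 0 0 0.025;0 0 0.135 0 0 0 0.025;0 0 0.141 0 0 0 0.025;0 0 0.141 0 0 0 0.025;0 0 0.141 0 0 0 0.025"}}

```text
clock: 2.58
position: [0.5215, -0.1224, 0.0599]
tool_rot: [3.141, 0.0, 1.431]
force: [-0.1, 0.0, 0.1]
grip_width: 0.0249
finger_force: 0.0
```

```bash
python3 -c "
from h import *
me()
g=imaging.grab_frame('side')
cv2.imwrite('pics/s1.png',cv2.resize(g['color'][140:310,180:350,::-1],None,fx=3.5,fy=3.5,interpolation=cv2.INTER_CUBIC))"
```

```text
st [-0.1331 -0.1871] z 0.0599 F [-0.1  0.   0.1] q [-0.14  0.67  0.36  1.97 -0.42  0.57  0.37] w 0.0249
```

View pics/s1.png

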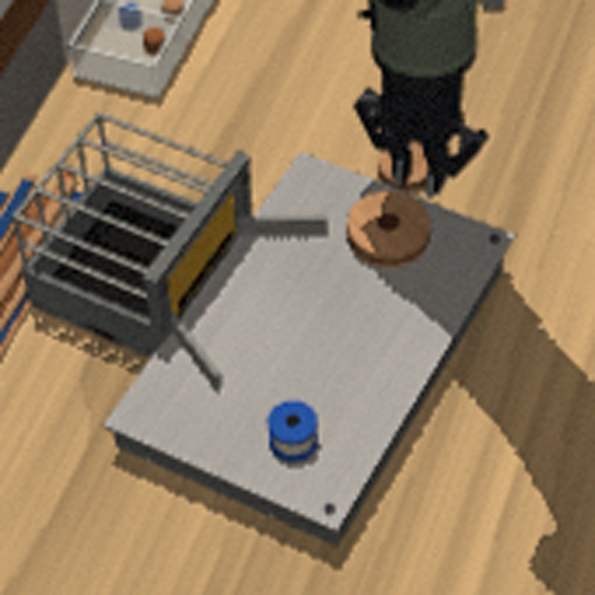

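The fingers stand behind the disc and are about centred on it, with nothing touched so far. Now I push the disc sideways.

>>> {"op": "send_rows", "data": {"plan": "0.006 0 0.003 0 0 0 0.025;0.012 0 0.003 0 0 0 0.025;0.018 0 0.003 0 0 0 0.025;0.025 0 0.003 0 0 0 0.025;0.032 0 0.003 0 0 0 0.025;0.039 0 0.003 0 0 0 0.025;0.046 0 0.003 0 0 0 0.025;0.053 0 0.003 0 0 0 0.025;0.06 0 0.003 0 0 0 0.025;0.067 0 0.003 0 0 0 0.025"}}

```text
clock: 3.47
position: [0.5306, -0.0552, 0.0564]
tool_rot: [-3.142, 0.0, 1.431]
force: [-1.4, -2.4, 1.9]
grip_width: 0.025
finger_force: 1.0
```

```bash
python3 -c "
from h import *
me(); go(-.133,-.053,.057,90)"
```

```text
st [-0.1337 -0.1193] z 0.0564 F [-1.4 -2.4  1.9] q [-0.27  0.68  0.37  1.98 -0.44  0.56  0.26] w 0.025
shift mm [66.3  0.9 -0.6] rot [-0.   0.   0.2] t 3.47
```

>>> {"op": "send_rows", "data": {"plan": "0.007 0 0 0 0 0 0.025;0.014 0 0 0 0 0 0.025;0.021 0 0 0 0 0 0.025;0.028 0 0 0 0 0 0.025;0.035 0 0 0 0 0 0.025;0.042 0 0 0 0 0 0.025;0.049 0 0 0 0 0 0.025;0.056 0 0 0 0 0 0.025;0.062 0 0 0 0 0 0.025;0.066 0 0 0 0 0 0.025"}}

```text
clock: 4.3
position: [0.5398, 0.0103, 0.0563]
tool_rot: [-3.142, -0.0, 1.432]
force: [0.4, -2.6, 1.7]
grip_width: 0.0252
finger_force: 0.9
```

>>> {"op": "send_rows", "data": {"plan": "-0.03 0 0 0 0 0 0.025;-0.03 0 -0.05 0 0 0 0.025;-0.03 0 -0.09 0 0 0 0.025;-0.07 0 -0.11 0 0 0 0.025;-0.11 0 -0.11 0 0 0 0.025;-0.11 0 -0.11 0 0 0 0.025;-0.11 0 -0.11 0 0 0 0.025"}}

```text
clock: 4.88
position: [0.5241, -0.1019, 0.167]
tool_rot: [3.14, 0.0, 1.427]
force: [0.0, 1.9, -0.4]
grip_width: 0.0249
finger_force: 0.0
```

```bash
python3 -c "
from h import *
me()
g=imaging.grab_frame('top')
cv2.imwrite('pics/t2.png',cv2.resize(g['color'][90:260,170:340,::-1],None,fx=3.5,fy=3.5,interpolation=cv2.INTER_CUBIC))"
```

```text
st [-0.1334 -0.1664] z 0.167 F [ 0.   1.9 -0.4] q [-0.28  0.51  0.5   1.92 -0.34  0.79  0.26] w 0.0249
```

View pics/t2.png

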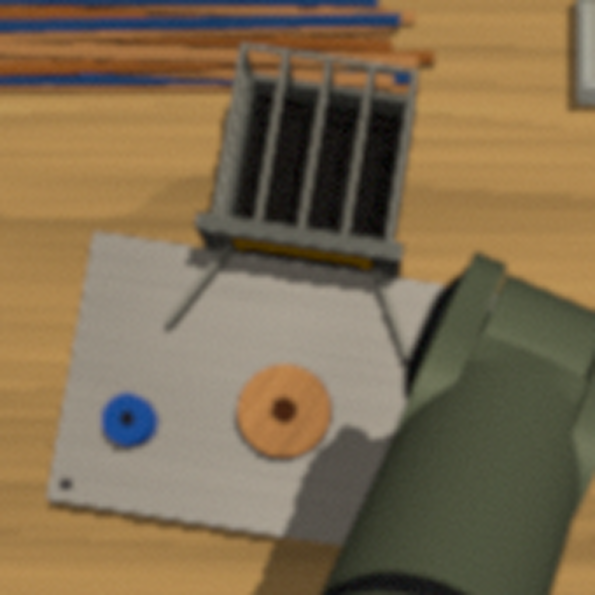

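The disc is now at crop (284,410), in line with the doorway. The bobbin has not moved.

```bash
python3 -c "
from h import *
f=imaging.grab_frame('top')
w=ray(f,170+(284.5)/3.5-.5,90+(410.5)/3.5-.5,.072,1); d=st(w); print(d)
go(-.215,d[1],.15,180)"
```

```text
[-0.13340677 -0.00549577]
shift mm [158.3 -80.8  16.2] rot [ -0.   -0.  -89.8] t 4.98
```

>>> {"op": "send_rows", "data": {"plan": "0.155 -0.08 0.016 0 0 -65 0.025;0.155 -0.08 0.016 0 0 -65 0.025;0.155 -0.08 0.016 0 0 -65 0.025;0.155 -0.08 0.016 0 0 -65 0.025;0.155 -0.08 0.016 0 0 -65 0.025;0.155 -0.08 0.016 0 0 -65 0.025;0.155 -0.08 0.016 0 0 -65 0.025;0.155 -0.08 0.016 0 0 -65 0.025;0.155 -0.08 0.016 0 0 -65 0.025;0.155 -0.08 0.016 0 0 -65 0.025"}}

```text
clock: 5.82
position: [0.4664, 0.0663, 0.15]
tool_rot: [-3.141, -0.001, 2.574]
force: [0.1, -1.2, -0.1]
grip_width: 0.0252
finger_force: 0.0
```

```bash
python3 -c "
from h import *
me();go(-.215,-.004,.12,180,0);go(-.215,-.004,.12,180,40)"
```

```text
st [-0.2146 -0.0082] z 0.15 F [ 0.1 -1.2 -0.1] q [-0.41  0.41  0.18  2.08 -0.12  0.66  0.85] w 0.0252
shift mm [ 2.1  3.7 30. ] rot [  0.   -0.1 -24.3] t 5.82
shift mm [ 2.1  3.7 30. ] rot [ -8.5 -39.4 -23.3] t 5.82
```

>>> {"op": "send_rows", "data": {"plan": "0.002 0.004 0.03 -8.5 -39.4 -23.3 0.025;0.002 0.004 0.03 -8.5 -39.4 -23.3 0.025;0.002 0.004 0.03 -8.5 -39.4 -23.3 0.025;0.002 0.004 0.03 -8.5 -39.4 -23.3 0.025;0.002 0.004 0.03 -8.5 -39.4 -23.3 0.025;0.002 0.004 0.03 -8.5 -39.4 -23.3 0.025;0.002 0.004 0.03 -8.5 -39.4 -23.3 0.025;0.002 0.004 0.03 -8.5 -39.4 -23.3 0.025;0.002 0.004 0.03 -8.5 -39.4 -23.3 0.025;0.002 0.004 0.03 -8.5 -39.4 -23.3 0.025"}}

```text
clock: 6.65
position: [0.4579, 0.0548, 0.1143]
tool_rot: [-3.087, 0.431, 2.823]
force: [-1.0, -1.3, -1.0]
grip_width: 0.0251
finger_force: 0.0
```

```bash
python3 -c "
from h import *
me();go(-.215,-.004,.068,180,40)"
```

```text
st [-0.2214 -0.0208] z 0.1143 F [-1.  -1.3 -1. ] q [-0.6   0.41  0.13  2.4   1.35  0.3  -0.55] w 0.0251
shift mm [16.3 20.  42.4] rot [ -8.5 -15.5  -8.1] t 6.65
```

```bash
python3 -c "
from h import *
go(-.205,-.004,.11,180,0)"
```

```text
shift mm [-10.2  19.9   8.4] rot [ -5.2  24.4 -10.5] t 6.65
```

>>> {"op": "send_rows", "data": {"plan": "-0.01 0.02 0.008 -5.2 24.4 -10.5 0.025;-0.01 0.02 0.008 -5.2 24.4 -10.5 0.025;-0.01 0.02 0.008 -5.2 24.4 -10.5 0.025;-0.01 0.02 0.008 -5.2 24.4 -10.5 0.025;-0.01 0.02 0.008 -5.2 24.4 -10.5 0.025;-0.01 0.02 0.008 -5.2 24.4 -10.5 0.025;-0.01 0.02 0.008 -5.2 24.4 -10.5 0.025"}}

```text
clock: 7.23
position: [0.4758, 0.0687, 0.1095]
tool_rot: [-3.114, 0.063, 2.967]
force: [0.2, -1.5, -0.7]
grip_width: 0.0252
finger_force: 0.0
```

```bash
python3 -c "
from h import *
me();go(-.205,-.004,.11,180,0)"
```

```text
st [-0.2057 -0.0045] z 0.1095 F [ 0.2 -1.5 -0.7] q [ 0.    0.49 -0.39  2.1   0.43  0.59  0.69] w 0.0252
shift mm [-0.7  0.5 -0.5] rot [-1.6  3.6 -1.8] t 7.23
```

>>> {"op": "send_rows", "data": {"plan": "0 0 0 -1.6 3.6 -1.8 0.025;0 0 0.02 -1.6 3.6 -1.8 0.025;0 0 0.035 -1.6 3.6 -1.8 0.025;0 0 0.045 -1.6 3.6 -1.8 0.025;0 0 0.051 -1.6 3.6 -1.8 0.025;0 0 0.051 -1.6 3.6 -1.8 0.025;0 0 0.051 -1.6 3.6 -1.8 0.025"}}

```text
clock: 7.82
position: [0.4794, 0.0652, 0.0586]
tool_rot: [-3.138, 0.003, 2.998]
force: [-0.2, 0.4, 0.5]
grip_width: 0.0253
finger_force: 0.0
```

```bash
python3 -c "
from h import *
me();go(-.115,-.003,.058,180,0)"
```

```text
st [-0.2016 -0.0075] z 0.0586 F [-0.2  0.4  0.5] q [ 0.03  0.6  -0.39  2.08  0.44  0.54  0.75] w 0.0253
shift mm [-86.6   4.4   0.9] rot [-0.2  0.2  0. ] t 7.82
```

>>> {"op": "send_rows", "data": {"plan": "-0.006 0.003 0.001 0 0 0 0.025;-0.014 0.003 0.001 0 0 0 0.025;-0.022 0.003 0.001 0 0 0 0.025;-0.03 0.003 0.001 0 0 0 0.025;-0.038 0.003 0.001 0 0 0 0.025;-0.046 0.003 0.001 0 0 0 0.025;-0.054 0.003 0.001 0 0 0 0.025;-0.062 0.003 0.001 0 0 0 0.025;-0.07 0.003 0.001 0 0 0 0.025;-0.078 0.003 0.001 0 0 0 0.025"}}

```text
clock: 8.65
position: [0.558, 0.0561, 0.0577]
tool_rot: [-3.138, 0.004, 2.998]
force: [-1.5, -0.4, 0.2]
grip_width: 0.0252
finger_force: 0.8
```

>>> {"op": "send_rows", "data": {"plan": "-0.007 0 0 0 0 0 0.025;-0.007 0 0 0 0 0 0.025;0.02 0 0 0 0 0 0.025;0.02 0 -0.03 0 0 0 0.025;0.02 0 -0.06 0 0 0 0.025;0.01 0 -0.09 0 0 0 0.025;0.01 0 -0.09 0 0 0 0.025"}}

```text
clock: 9.23
position: [0.5503, 0.0585, 0.1529]
tool_rot: [-3.14, 0.011, 2.998]
force: [0.7, 0.8, 0.5]
grip_width: 0.0251
finger_force: 0.0
```

```bash
python3 -c "
from h import *
me();go(-.125,-.004,.15,180,40)
g=imaging.grab_frame('side')
cv2.imwrite('pics/s3.png',cv2.resize(g['color'][140:310,180:350,::-1],None,fx=3.5,fy=3.5,interpolation=cv2.INTER_CUBIC))"
```

```text
st [-0.1305 -0.004 ] z 0.1529 F [0.7 0.8 0.5] q [ 0.13  0.54 -0.47  1.85  0.33  0.82  0.91] w 0.0251
shift mm [-5.5 -0.   3. ] rot [ -0.1 -39.4   0. ] t 9.23
```

View pics/s3.png

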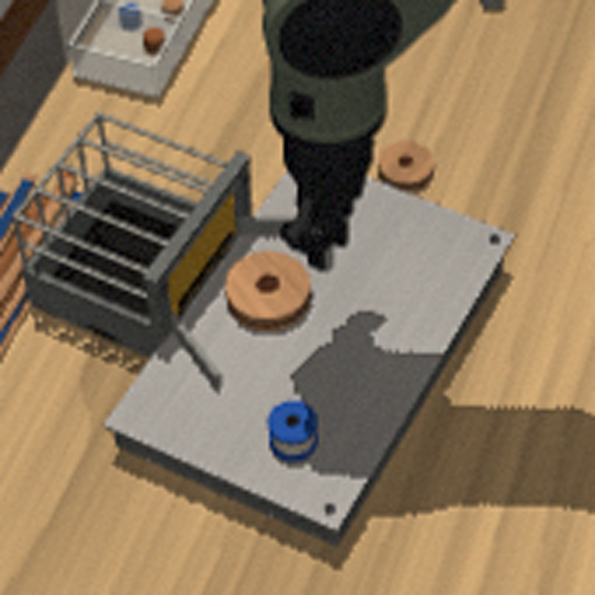

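The disc is centred between the guides, at crop (268,285). Next I tilt the hand above the deck.

>>> {"op": "send_rows", "data": {"plan": "0 0 0 0 -40 0 0.025;0 0 0 0 -40 0 0.025;0 0 0 0 -40 0 0.025;0 0 0 0 -40 0 0.025;0 0 0 0 -40 0 0.025;0 0 0 0 -40 0 0.025;0 0 0 0 -40 0 0.025;0 0 0 0 -40 0 0.025;0 0 0 0 -40 0 0.025;0 0 0 0 -40 0 0.025"}}

```text
clock: 10.12
position: [0.5468, 0.0433, 0.1449]
tool_rot: [-3.067, 0.593, 3.007]
force: [0.2, -1.2, -0.6]
grip_width: 0.0248
finger_force: 0.0
```

```bash
python3 -c "
from h import *
me();go(-.13,-.004,.1,180,40)"
```

```text
st [-0.1317 -0.0195] z 0.1449 F [ 0.2 -1.2 -0.6] q [-0.4   0.42  0.    2.33  1.83  0.37 -0.74] w 0.0248
shift mm [23.5 18.3 37. ] rot [-4.  -6.   0.7] t 10.12
```

>>> {"op": "send_rows", "data": {"plan": "0.023 0.018 0.037 -4 -6 0.7 0.025;0.023 0.018 0.037 -4 -6 0.7 0.025;0.023 0.018 0.037 -4 -6 0.7 0.025;0.023 0.018 0.037 -4 -6 0.7 0.025;0.023 0.018 0.037 -4 -6 0.7 0.025;0.023 0.018 0.037 -4 -6 0.7 0.025;0.023 0.018 0.037 -4 -6 0.7 0.025;0.023 0.018 0.037 -4 -6 0.7 0.025"}}

```text
clock: 10.78
position: [0.5523, 0.0571, 0.1019]
tool_rot: [-3.141, 0.699, 2.996]
force: [0.0, 0.0, 0.0]
grip_width: 0.0252
finger_force: 0.0
```

```bash
python3 -c "
from h import *
me();go(-.13,-.004,.1,180,40)"
```

```text
st [-0.1283 -0.005 ] z 0.1019 F [0. 0. 0.] q [-0.23  0.56 -0.23  2.41  2.31  0.64 -1.23] w 0.0252
shift mm [2.5 1.  0.4] rot [-0.1  0.1 -0.1] t 10.78
```

```bash
python3 -c "
from h import *
go(-.123,-.004,.066,180,40);go(-.123,-.004,.061,180,40)"
```

```text
shift mm [19.   1.1 30.9] rot [-0.1  0.1 -0.1] t 10.78
shift mm [22.2  1.1 34.7] rot [-0.1  0.1 -0.1] t 10.78
```

>>> {"op": "send_rows", "data": {"plan": "0.006 0.001 0.01 0 0 0 0.025;0.012 0.001 0.02 0 0 0 0.025;0.019 0.001 0.031 0 0 0 0.025;0.019 0.001 0.031 0 0 0 0.025;0.019 0.001 0.031 0 0 0 0.025;0.022 0.001 0.035 0 0 0 0.025;0.022 0.001 0.035 0 0 0 0.025;0.022 0.001 0.035 0 0 0 0.025"}}

```text
clock: 11.45
position: [0.5576, 0.0575, 0.0603]
tool_rot: [3.141, 0.698, 2.996]
force: [0.3, 0.3, 0.5]
grip_width: 0.025
finger_force: 0.0
```

```bash
python3 -c "
from h import *
me();go(-.123,-.004,.061,180,40)"
```

```text
st [-0.1232 -0.0039] z 0.0603 F [0.3 0.3 0.5] q [-0.2   0.68 -0.26  2.4   2.39  0.74 -1.3 ] w 0.025
shift mm [-0.6 -0.1 -0.5] rot [-0.1  0.  -0.1] t 11.45
```

>>> {"op": "send_rows", "data": {"plan": "-0.0054 0 0.0045 0 0 0 0.025;-0.0107 0 0.009 0 0 0 0.025;-0.0161 0 0.0135 0 0 0 0.025;-0.0214 0 0.018 0 0 0 0.025;-0.0268 0 0.0225 0 0 0 0.025;-0.0322 0 0.027 0 0 0 0.025;-0.0375 0 0.0315 0 0 0 0.025;-0.0429 0 0.036 0 0 0 0.025;-0.0483 0 0.0405 0 0 0 0.025;-0.0536 0 0.045 0 0 0 0.025"}}

```text
clock: 12.28
position: [0.6274, 0.0472, 0.0598]
tool_rot: [3.141, 0.698, 2.996]
force: [-2.8, -0.2, 1.2]
grip_width: 0.0252
finger_force: 1.2
```

```bash
python3 -c "
from h import *
me();go(-.010,-.004,.061,180,40)
g=imaging.grab_frame('side')
cv2.imwrite('pics/s4.png',cv2.resize(g['color'][140:310,150:320,::-1],None,fx=3.5,fy=3.5,interpolation=cv2.INTER_CUBIC))"
```

```text
st [-0.0526 -0.0041] z 0.0598 F [-2.8 -0.2  1.2] q [-0.17  0.7  -0.2   2.24  2.4   0.6  -1.21] w 0.0252
shift mm [-33.4   0.2  26.4] rot [-0.  -0.  -0.1] t 12.28
```

View pics/s4.png

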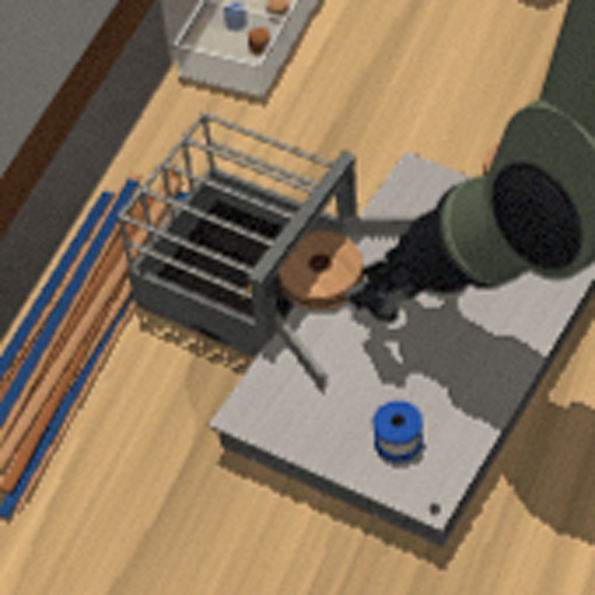

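The flap is open, with the disc halfway through. I keep pushing.

>>> {"op": "send_rows", "data": {"plan": "-0.0054 0 0.0045 0 0 0 0.025;-0.0107 0 0.009 0 0 0 0.025;-0.0161 0 0.0135 0 0 0 0.025;-0.0214 0 0.018 0 0 0 0.025;-0.0268 0 0.0225 0 0 0 0.025;-0.031 0 0.026 0 0 0 0.025;-0.034 0 0.0285 0 0 0 0.025;-0.034 0 0.0285 0 0 0 0.025"}}

```text
clock: 13.0
position: [0.6714, 0.0407, 0.0599]
tool_rot: [3.141, 0.698, 2.995]
force: [-0.5, -0.6, 0.3]
grip_width: 0.0247
finger_force: 0.2
```

```bash
python3 -c "
from h import *
me();go(.003,-.004,.061,180,40)
g=imaging.grab_frame('side')
cv2.imwrite('pics/s5.png',cv2.resize(g['color'][160:260,160:290,::-1],None,fx=5,fy=5,interpolation=cv2.INTER_CUBIC))"
```

```text
st [-0.0081 -0.0042] z 0.0599 F [-0.5 -0.6  0.3] q [-0.16  0.73 -0.15  2.14  2.38  0.51 -1.15] w 0.0247
shift mm [-9.2  0.3  6.3] rot [-0.1  0.  -0.1] t 13.0
```

View pics/s5.png

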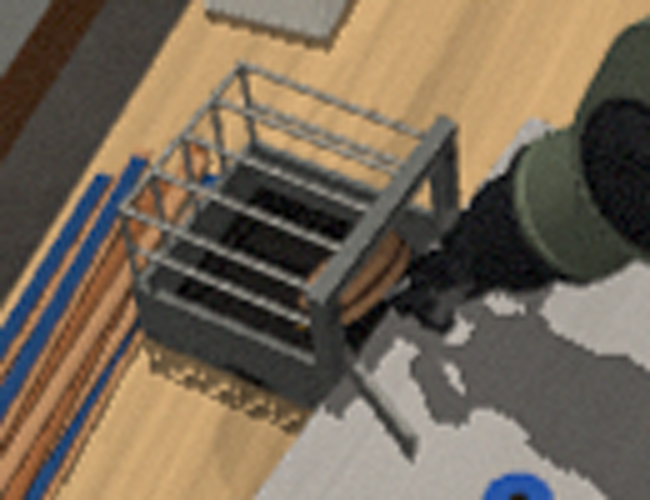

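The disc has tipped over the edge but still leans on the fingers. I tilt further and push on.

>>> {"op": "send_rows", "data": {"plan": "0 0 0 0 -5 0 0.025;-0.002 0 0 0 -10 0 0.025;-0.005 0 0.004 0 -10 0 0.025;-0.01 0 0.007 0 -10 0 0.025;-0.013 0 0.01 0 -10 0 0.025;-0.015 0 0.012 0 -10 0 0.025;-0.015 0 0.012 0 -10 0 0.025"}}

```text
clock: 13.63
position: [0.6906, 0.0378, 0.0609]
tool_rot: [3.14, 0.873, 2.995]
force: [-1.0, -0.1, -0.1]
grip_width: 0.025
finger_force: 0.4
```

```bash
python3 -c "
from h import *
me()
g=imaging.grab_frame('side')
cv2.imwrite('pics/s6.png',cv2.resize(g['color'][160:260,160:290,::-1],None,fx=5,fy=5,interpolation=cv2.INTER_CUBIC))"
```

```text
st [ 0.0114 -0.0043] z 0.0609 F [-1.  -0.1 -0.1] q [-0.12  0.81 -0.23  2.18  2.53  0.81 -1.27] w 0.025
```

View pics/s6.png

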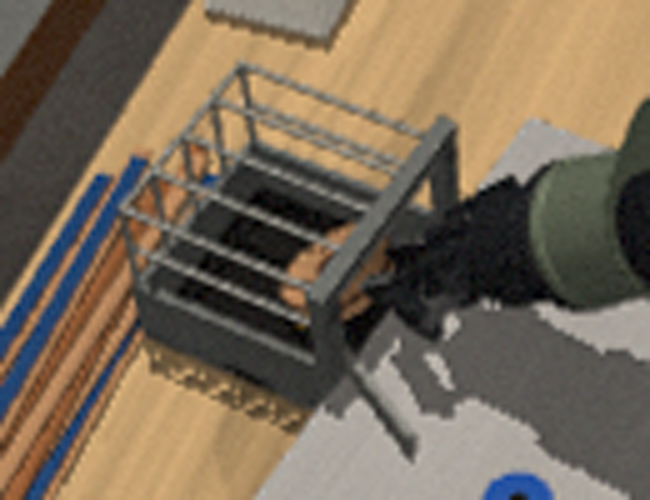

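>>> {"op": "send_rows", "data": {"plan": "-0.003 0 -0.002 0 -5 0 0.025;-0.005 0 0.001 0 -10 0 0.025;-0.008 0 0.004 0 -10 0 0.025;-0.011 0 0.008 0 -10 0 0.025;-0.014 0 0.011 0 -10 0 0.025;-0.016 0 0.013 0 -10 0 0.025;-0.016 0 0.013 0 -10 0 0.025"}}

```text
clock: 14.27
position: [0.7109, 0.0348, 0.0654]
tool_rot: [3.14, 1.048, 2.994]
force: [-0.6, -1.2, 0.1]
grip_width: 0.0247
finger_force: 0.2
```

```bash
python3 -c "
from h import *
me()
g=imaging.grab_frame('side')
cv2.imwrite('pics/s7.png',cv2.resize(g['color'][160:260,160:290,::-1],None,fx=5,fy=5,interpolation=cv2.INTER_CUBIC))"
```

```text
st [ 0.0318 -0.0044] z 0.0654 F [-0.6 -1.2  0.1] q [-0.12  0.9  -0.24  2.19  2.62  1.08 -1.35] w 0.0247
```

View pics/s7.png

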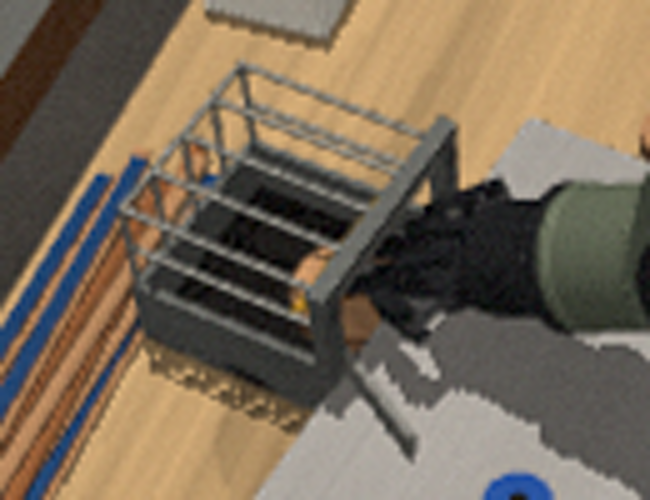

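The fingers are now well inside and the disc is partly hidden, with wood visible at about (320,265) and (355,325). I'll check numerically by projecting station points into the view.

```bash
cat >> h.py <<'E'
def proj(f,x,y,z):
    p=np.r_[Q@[x,y]+T,z]; c=R.from_euler('xyz',f["orientation"]).inv().apply(p-f["eye"])
    return np.array([f["fx"]*c[0]/c[2]+f["cx"],f["fy"]*c[1]/c[2]+f["cy"]])
def amap(f,u0,u1,v0,v1):
    c=cv2.cvtColor(f["color"],cv2.COLOR_RGB2HSV).astype(int)
    print("cols",u0)
    for v in range(v0,v1):
        print(v,''.join(('W' if 5<=h<=18 and s>70 and b>70 else 'Y' if 18<h<32 and s>120 else 'w' if 5<=h<=25 and s>60 else '#' if b<45 else '.') for h,s,b in c[v,u0:u1]))
E
python3 -c "
from h import *
g=imaging.grab_frame('side')
for p in [(-.004,.065,.05),(-.004,-.065,.05),(0,.065,.132),(0,-.065,.132),(.15,.069,.055),(.15,-.069,.055),(.08,0,.012),(.04,0,.034),(.04,.04,.034),(.04,-.04,.034),(0,0,.034),(.08,0,.034),(.032,0,.065),(0,.059,.053),(0,-.059,.053)]: print(p,proj(g,*p).round())
amap(g,195,265,195,235)
"
```

```text
(-0.004, 0.065, 0.05) [230. 233.]
(-0.004, -0.065, 0.05) [249. 205.]
(0, 0.065, 0.132) [227. 216.]
(0, -0.065, 0.132) [247. 189.]
(0.15, 0.069, 0.055) [189. 216.]
(0.15, -0.069, 0.055) [211. 188.]
(0.08, 0, 0.012) [219. 217.]
(0.04, 0, 0.034) [229. 217.]
(0.04, 0.04, 0.034) [222. 225.]
(0.04, -0.04, 0.034) [235. 209.]
(0, 0, 0.034) [239. 221.]
(0.08, 0, 0.034) [218. 213.]
(0.032, 0, 0.065) [230. 212.]
(0, 0.059, 0.053) [229. 230.]
(0, -0.059, 0.053) [247. 205.]
cols 195
195 WWW.W.......##.....................WWWWWWWWw......w.....WWWWWW........
196 ......................................WWWWW......wW.....WWWWWw.##.....
197 WW..............###.....................WW.....#.WW....#WWWww#####....
198 WWW.......##....#Y##............................WWW.....#w########....
199 WWW.WW.......###########.......................wWWW..########.###.....
200 WW............##w#w#######.............ww.......WWW.#########....###.#
201 WWwW....#........#######w###................#......###################
202 WWWW..#............##Y#w#######...................####....############
203 WWw....#...####......
[... 1674 characters left out ...]
##.......................
226 ...................##w##wwww......WWWWWW.....###.#....................
227 .....................#w##www....#.WWWWW........###....................
228 .......................#####....#.wWWw..........#.....................
229 .........................###.......WWW................................
230 ww.................................ww.................................
231 wWWw..................................................................
232 WWWWww................................................................
233 WWWWWWWW..###.........................................................
234 WWWWWWWWWWw.###.......................................................
```

>>> {"op": "send_rows", "data": {"plan": "0.005 0 -0.0087 0 0 0 0.025;0.0125 0 -0.0217 0 3 0 0.025;0.0175 0 -0.0303 0 9 0 0.025;0.0225 0 -0.039 0 15 0 0.025;0.03 0 -0.052 0 20 0 0.025;0.038 0 -0.0658 0 20 0 0.025;0.0475 0 -0.0823 0 20 0 0.025;0.055 0 -0.0953 0 20 0 0.025;0.065 0 -0.1126 0 20 0 0.025;0.065 0 -0.1126 0 20 0 0.025"}}

```text
clock: 15.2
position: [0.5771, 0.0544, 0.0637]
tool_rot: [-3.141, 0.695, 2.998]
force: [0.7, -0.5, -1.0]
grip_width: 0.0249
finger_force: 0.0
```

```bash
python3 -c "
from h import *
me();go(-.13,-.004,.2,180,0)
g=imaging.grab_frame('side')
amap(g,195,265,195,235)
"
```

```text
st [-0.1033 -0.0041] z 0.0637 F [ 0.7 -0.5 -1. ] q [-0.18  0.68 -0.26  2.35  2.38  0.69 -1.25] w 0.0249
shift mm [-6.680e+01  1.000e-01 -1.218e+02] rot [-0.  39.8  0. ] t 15.2
cols 195
195 WWW.W..............................WWWWWWWWw......wY...#WWWWWW........
196 ..........#.##........................wWWWW......wYY...#WWWWW.........
197 WW.............###......................WW.......YYY..##WWWWw.........
198 WWW.......##....##w##.........................#.WYYY...#WWWW..........
199 WWW.WW........####w##w##.......................wYYYY....WWW...........
200 WW.....#......#########w#.....................wYYYYY....WWw...........
201 WwWW.....#.......##w########................#.wYYYYW#....W............
202 WWWw.......##......########w###..............wYYYYYY..................
203 WWw..#.....####.......######Y#w##...........wYYYYYYYw.................
204 WW...#....########......###########........wYYYYYYYYw.................
205 ...#...#..######w#w#......#########........YYYYYYYYYw.................
206 .........##w####w#####.......##w###.......WYYYYYYYYYw.................
207 ........#w#
[... 1384 characters left out ...]
.........................
226 ...................######www......YY#YWW..............................
227 .....................#####ww......YYwwW...............................
228 .......................#####......YYYW................................
229 .........................###......WYWw...............................#
230 ww..............................#..Ww................................#
231 WWww..................................................................
232 WWWwWw................................................................
233 WWWWWWWw..###.........................................................
234 WWWWWWWWWWww###.......................................................
```

```bash
python3 -c "
from h import *
a=cv2.resize(cv2.imread('pics/side0.png')[:,:,::-1],(560,420),interpolation=cv2.INTER_AREA)
amap({'color':a},220,260,195,235)
g=imaging.grab_frame('side')['color']
for v in (212,216,220,224,227): print(v,[tuple(map(int,a[v,u])) for u in range(232,246,2)],'\n   ',[tuple(map(int,g[v,u])) for u in range(232,246,2)])
"
```

```text
cols 220
195 ..#.......WWWWWWWW.......ww..##WWWWWW...
196 ......#......WWWWW......wYY....WWWWW....
197 ...............WW.......YYY..##wWWWw....
198 .......................wYYY..##WWWW.....
199 ......................wYYYY..##WWW......
200 #....................wYYYYY..##wWw......
201 ####.................YYYYYY....wW.......
202 ##w####.............wYYYYYYw............
203 ###w####.#.........wYYYYYYYw............
204 ###w#######.......wYYYYYYYYw............
205 .#########........YYYYYYYYYw............
206 ....######.......wYYYYYYYYYw............
207 ......###.......wYYYYYYYYYYw............
208 ##.............wYYYYYYYYYw..............
209 #w###..........YYYYYYYYYYw..............
210 ######........wYYYYYYYYwY...............
211 w#####......#.YYYYYYYYYYY...............
212 #####.......wYYYYYYYYYwY................
213 ####........YYYYYYYYwYY#................
214 ####.......wYYYYYYYYYw#.................
215 .##........YYYYYYYYYYw..................
216 ..........YYYYYYYYYYY...................
217 .........wYYYYYYYYYYw...................
218 ........wYYYYYYYYYww....................
219 #.....#
[... 1090 characters left out ...]
 94, 59), (86, 82, 84), (92, 89, 83)]
220 [(90, 68, 19), (79, 60, 16), (20, 18, 13), (49, 47, 44), (85, 83, 78), (85, 82, 79), (105, 102, 96)] 
    [(100, 75, 20), (87, 64, 10), (41, 35, 21), (177, 133, 95), (93, 92, 90), (97, 93, 87), (114, 111, 106)]
224 [(38, 31, 12), (42, 33, 23), (72, 69, 67), (86, 85, 79), (83, 80, 77), (128, 124, 119), (164, 159, 153)] 
    [(31, 21, 0), (109, 80, 51), (128, 107, 92), (90, 89, 86), (93, 91, 86), (138, 135, 128), (177, 169, 162)]
227 [(28, 21, 14), (76, 73, 70), (84, 81, 77), (91, 88, 86), (164, 157, 151), (162, 157, 148), (161, 154, 148)] 
    [(65, 48, 23), (98, 93, 86), (92, 89, 86), (104, 101, 95), (188, 181, 171), (174, 167, 161), (177, 170, 162)]
```

>>> {"op": "send_rows", "data": {"plan": "-0.025 0 -0.03 0 0 0 0.025;-0.045 0 -0.06 0 0 0 0.025;-0.0668 0 -0.1218 0 15 0 0.025;-0.0668 0 -0.1218 0 25 0 0.025;-0.0668 0 -0.1218 0 39.8 0 0.025;-0.0668 0 -0.1218 0 39.8 0 0.025;-0.0668 0 -0.1218 0 39.8 0 0.025;-0.0668 0 -0.1218 0 39.8 0 0.025;-0.0668 0 -0.1218 0 39.8 0 0.025;-0.0668 0 -0.1218 0 39.8 0 0.025"}}

```text
clock: 16.13
position: [0.5592, 0.0448, 0.1946]
tool_rot: [-3.01, 0.43, 2.994]
force: [0.9, -1.3, -0.7]
grip_width: 0.0248
finger_force: 0.0
```

```bash
python3 -c "
from h import *
me();go(-.2,-.30,.28,180,0)
"
```

```text
st [-0.1197 -0.0162] z 0.1946 F [ 0.9 -1.3 -0.7] q [-0.32  0.34 -0.08  2.12  0.81  0.5   0.33] w 0.0248
shift mm [  36.5 -296.1  -72.5] rot [-7.5 24.6 -1.8] t 16.13
```

>>> {"op": "send_rows", "data": {"plan": "0 -0.02 -0.06 -7.5 24.6 -1.8 0.025;0.0365 -0.296 -0.0725 -7.5 24.6 -1.8 0.025;0.0365 -0.296 -0.0725 -7.5 24.6 -1.8 0.025;0.0365 -0.296 -0.0725 -7.5 24.6 -1.8 0.025;0.0365 -0.296 -0.0725 -7.5 24.6 -1.8 0.025;0.0365 -0.296 -0.0725 -7.5 24.6 -1.8 0.025;0.0365 -0.296 -0.0725 -7.5 24.6 -1.8 0.025;0.0365 -0.296 -0.0725 -7.5 24.6 -1.8 0.025;0.0365 -0.296 -0.0725 -7.5 24.6 -1.8 0.025;0.0365 -0.296 -0.0725 -7.5 24.6 -1.8 0.025"}}

```text
clock: 16.97
position: [0.4369, -0.2296, 0.2807]
tool_rot: [-3.14, 0.003, 2.992]
force: [0.7, -0.4, -0.2]
grip_width: 0.0249
finger_force: 0.0
```

```bash
python3 - <<'E'
from h import *
me()
f=imaging.grab_frame('top');g=imaging.grab_frame('side')
print("top pts",[proj(f,*p).round().tolist() for p in[(.01,.07,.144),(.01,-.07,.144),(.036,0,.034),(.076,0,.034),(.036,.04,.034),(.036,-.04,.034)]])
amap(f,222,295,130,172)
# predicted edges of a flat disc in the side view, and how well wood pixels fit for various disc poses
c=cv2.cvtColor(g["color"],cv2.COLOR_RGB2HSV).astype(int); h,s,b=c[...,0],c[...,1],c[...,2]
W=(h>=5)&(h<=17)&(s>70)&(b>70)
ys,xs=np.mgrid[195:230,205:243]; sel=W[195:230,205:243]
out=[]
a=np.linspace(0,2*np.pi,60)
for tilt in range(0,60,6):
  for cx in np.arange(.02,.11,.006):
    for cy in np.arange(-.024,.03,.008):
      for cz in ([.012] if tilt==0 else [.012]):
        t=np.radians(tilt); P=[]
        for hh in (0,.022):
          for ang in a:
            lx,ly=.04*np.cos(ang),.04*np.sin(ang)
            P.append(proj(g,cx+lx*np.cos(t)+hh*np.sin(t),cy+ly,cz+.04*np.sin(t)-lx*np.sin(t)+hh*np.cos(t)))
        m=np.zeros(g["color"].shape[:2],np.uint8); cv2.fillConvexPoly(m,cv2.convexHull(np.round(P).astype(np.int32)),1)
        mm=m[195:230,205:243]>0
        dark=(b<45)[195:230,205:243]
        out.append(((sel&~mm).sum()+(mm&dark).sum(),tilt,round(cx,3),round(cy,3)))
out.sort(); print(sel.sum(),out[:12]); print([min(o for o in out if o[1]==t) for t in range(0,60,6)])
E
```

```text
st [-0.2014 -0.3053] z 0.2807 F [ 0.7 -0.4 -0.2] q [ 0.54  0.26 -0.22  1.87  0.07  1.01  1.72] w 0.0249
top pts [[231.0, 150.0], [280.0, 158.0], [258.0, 154.0], [260.0, 141.0], [245.0, 152.0], [271.0, 156.0]]
cols 222
130 WWWWWWWWWWWW......##www#...####w#w#w....#########....#w#wwwY##...WWWWWWWW
131 WYWWWWWWWWWW......##ww##...##w#ww#Y#....www#w#w##...###w#w####..wWWWWWWWW
132 WWWWWWWWWWWW......######...##ww##w##....w##www###...#ww#w#w#w#..WWWWWWWWW
133 WWWWWWWWWWWW......#w#ww....#########...##w#######...#####w###...WWWWWWWWW
134 WWWWWWWWWWWw......#####....#ww###ww#...#########....###ww####...WWWWWWWWW
135 WWWWWWWWWWWw......#####...####wYwww#...##w##w#w#....www#w##ww...WWWWWWWWW
136 WWWWWWWWWWW......#ww###...###w####w....##ww###w#....w###w##w#...WWWWWWWWW
137 WWWWWWWWWWW......##w###...#w####w#w....######w##....#####w##w..wWWWWWWWWW
138 WWWWWWWWWWw......###w#....#ww##w#w#....#w#####w#...####w##ww...WWWWWWWWWW
139 WWWWWWWWWWw......##w##....#w####ww#...wwww######...####w#ww#...wWWWWWWWWW
140 WWWWWWWWWW.......#####....###w####w..wWWWwwwww#....#w#####w#...WWWWWWWWWW
141 WWWWWWWWWW.......##w
[... 2938 characters left out ...]
2), np.float64(-0.008)), (np.int64(88), 6, np.float64(0.038), np.float64(-0.008)), (np.int64(88), 30, np.float64(0.032), np.float64(0.0))]
[(np.int64(84), 0, np.float64(0.038), np.float64(-0.008)), (np.int64(84), 6, np.float64(0.032), np.float64(0.0)), (np.int64(78), 12, np.float64(0.032), np.float64(0.0)), (np.int64(78), 18, np.float64(0.032), np.float64(0.0)), (np.int64(81), 24, np.float64(0.032), np.float64(0.0)), (np.int64(88), 30, np.float64(0.032), np.float64(0.0)), (np.int64(95), 36, np.float64(0.032), np.float64(0.0)), (np.int64(89), 42, np.float64(0.032), np.float64(0.0)), (np.int64(89), 48, np.float64(0.032), np.float64(0.0)), (np.int64(82), 54, np.float64(0.038), np.float64(0.0))]
```

```bash
python3 - <<'E'
from h import *
a=cv2.resize(cv2.imread('pics/c0.png')[:,:,::-1],(170,170),interpolation=cv2.INTER_AREA)
f=imaging.grab_frame('top');b=f['color'][90:260,170:340]
amap({'color':a},60,110,66,80)
for u in (72,84,90,95,102): 
    print(u,[tuple(map(int,a[v,u])) for v in range(66,80)],'\n  ',[tuple(map(int,b[v,u])) for v in range(66,80)])
for p in [(-.002,0,.053),(-.004,0,.05),(-.002,0,.034),(0,0,.122),(.0,0,.132),(-.01,0,.132)]: print(p,(proj(f,*p)-[170,90]).round(1))
g=imaging.grab_frame('side')
for p in [(-.002,0,.053),(-.004,0,.05),(.01,0,.055)]: print(p,proj(g,*p).round(1))
E
```

```text
cols 60
66 .........................................#########
67 ####..www.....................................####
68 #####wYYYwYYwwww..................................
69 #####wwYYYYYYYYYYYwwwww...........................
70 ######wYYYYYYYYYYYYYYYwYwwwwww....................
71 ......#wYYYYYwYYYYYYYYYYYYYYwwYwwwww..............
72 .........w...#wwYYYYYYwYYYYYYYYYYYYYYYwwww........
73 ................#.#wwwwYwwwYYYYYYYYYYYYYYYYYww....
74 .......................#..##wYwYYYYYYYYYYYYYYYY###
75 ..............................###wwwwwwwYYYYYYY###
76 .......................................wwYwYYYw###
77 ..........................................wwwww.##
78 .................................................#
79 ..................................................
72 [(85, 84, 75), (76, 74, 64), (65, 55, 39), (63, 45, 12), (55, 37, 1), (41, 31, 12), (46, 42, 39), (70, 66, 61), (76, 74, 67), (76, 72, 66), (74, 70, 64), (81, 74, 69), (103, 97, 88), (133, 126, 114)] 
   [(93, 93, 82), (81, 79, 70), (68, 59, 44), (67, 47, 5), (63, 43, 0), (44, 33, 12), (52, 49, 44), (77, 73, 68), (81, 78, 70), (81,
[... 1239 characters left out ...]
80, 74, 68), (82, 76, 70)]
102 [(32, 29, 26), (58, 56, 50), (82, 80, 73), (90, 88, 79), (90, 89, 80), (82, 81, 73), (67, 61, 52), (61, 47, 22), (64, 44, 2), (59, 41, 4), (46, 33, 15), (50, 44, 37), (65, 62, 56), (75, 72, 64)] 
   [(144, 102, 61), (122, 94, 66), (104, 96, 81), (99, 97, 88), (95, 95, 85), (88, 86, 77), (69, 63, 56), (64, 51, 23), (68, 47, 0), (62, 43, 0), (47, 32, 15), (52, 48, 39), (73, 71, 64), (78, 73, 66)]
(-0.002, 0, 0.053) [86.1 74.5]
(-0.004, 0, 0.05) [86.1 75.4]
(-0.002, 0, 0.034) [86.4 75.8]
(0, 0, 0.122) [85.2 69.2]
(0.0, 0, 0.132) [85.1 68.4]
(-0.01, 0, 0.132) [84.5 71.8]
(-0.002, 0, 0.053) [239.  217.8]
(-0.004, 0, 0.05) [239.6 218.6]
(0.01, 0, 0.055) [235.8 216.2]
```

```bash
python3 - <<'E'
from h import *
f=imaging.grab_frame('top'); c=cv2.cvtColor(f["color"],cv2.COLOR_RGB2HSV).astype(int); h,s,b=np.moveaxis(c,2,0)
W=(h>=5)&(h<=18)&(s>70)&(b>85); sl=(slice(132,154),slice(243,281)); w=W[sl]; D=(b<60)[sl]
a=np.linspace(0,2*np.pi,90); res={}
for tilt in (0,6,12,18,24,30,40,50):
  t=np.radians(tilt)
  for cx in np.arange(.02,.08,.003):
    for cy in np.arange(-.018,.018,.003):
      P=[proj(f,cx+.04*np.cos(q)*np.cos(t)+hh*np.sin(t),cy+.04*np.sin(q),.012+.04*np.sin(t)-.04*np.cos(q)*np.sin(t)+hh*np.cos(t)) for hh in(0,.022) for q in a]
      m=np.zeros(W.shape,np.uint8); cv2.fillConvexPoly(m,cv2.convexHull(np.round(np.array(P)*16).astype(np.int32)),1,shift=4)
      e=(w&(m[sl]==0)).sum()+(D&(m[sl]>0)).sum()
      if tilt not in res or e<res[tilt][0]: res[tilt]=(int(e),round(float(cx),3),round(float(cy),3),"rear x",round(float(cx-.04*np.cos(t)),3),"rear bottom z",round(float(.012+.08*np.sin(t)),3))
print(w.sum()); [print(k,v) for k,v in res.items()]
E
```

```text
266
0 (7, 0.038, -0.006, 'rear x', -0.002, 'rear bottom z', 0.012)
6 (5, 0.038, -0.006, 'rear x', -0.002, 'rear bottom z', 0.02)
12 (2, 0.035, -0.006, 'rear x', -0.004, 'rear bottom z', 0.029)
18 (5, 0.032, -0.006, 'rear x', -0.006, 'rear bottom z', 0.037)
24 (7, 0.032, -0.006, 'rear x', -0.005, 'rear bottom z', 0.045)
30 (9, 0.032, -0.006, 'rear x', -0.003, 'rear bottom z', 0.052)
40 (20, 0.032, -0.006, 'rear x', 0.001, 'rear bottom z', 0.063)
50 (26, 0.035, -0.006, 'rear x', 0.009, 'rear bottom z', 0.073)
```

```bash
python3 -c "
from h import *
print(bot.job_done())"
```

```text
the job is handed in; nothing more can be done
None
```

The disc is in the tray, the flap is shut, and the job is handed in at about 17 s with the hand clear; the bobbin and the other objects were left alone. I had used all ten pictures, so the final state was checked only from pixel measurements, which best fit a disc lying flat or nearly flat just behind the flap.

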